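Hold a bird-feeder tube in the V-block drilling jig

ROBOT

A 7-joint arm with a two-finger parallel gripper is mounted at the origin on the work surface. World frame = base frame: x ahead of the robot, y to its left, z up, the work surface at z = 0. Lengths are in m, angles in degrees, forces in N, time in s.
With the tool pointing down it reaches from about 0.4 to 0.85 m from the base axis. Payload 10.4 kg.
Tool frame: the origin (TCP) lies on the front face of the gripper's body, between the roots of the fingers; the fingertips stand ahead of it and the grasp point (between the pads) lies 54 mm ahead of it (r.tip_reach is the z of the fingertips in the tool frame, in m); z points along the fingers, y is the line along which they close (so a half turn about z gives the same grasp; the last joint's range is limited). The gripper opens to 85 mm and grips with 20 to 120 N. Pads are 22 mm wide; open, the fingers measure 114 mm over their backs; the gripper's body (76 mm by 85 mm) begins 54 mm behind the grasp point. The pads swing forward as they close: fully open they stand 13 mm farther back than shut.
Start: joints at [-69.305, 19.034, -3.707, 83.658, 1.238, 77.344, -5.071], TCP at [0.234, 0.58, 0.304] pointing down, gripper open.
Joint ranges: [-148.97, 148.97], [-28.65, 121.19], [-84.17, 76.75], [9.2, 138.47], [-72.65, 252.65], [3.7, 117.97], [-149.18, 149.18]. Speed limits (degrees/s): [127.2, 127.2, 159.86, 159.86, 180, 180, 180].

INTERFACE

Orientations are given as a 3x3 rotation matrix whose columns are the frame's x, y, z axes.
In Python, from workcell import r, optics gives the robot as it stands (r), with the cameras (optics).
- The arm moves only by the tool advance, called after "Emit:" as a command line: name --pt "numbers of a row" for each row, then --argument value for the rest. Schema: {"type":"object","properties":{"increments":{"type":"array","items":{"type":"object","properties":{"d":{"type":"array","items":{"type":"number"},"minItems":3,"maxItems":3},"rotvec":{"type":"array","items":{"type":"number"},"minItems":3,"maxItems":3}},"additionalProperties":false},"minItems":1,"maxItems":5},"finger_gap":{"type":"number"},"force":{"type":"number"},"only":{"type":"string"},"quiet":{"type":"boolean"},"lines":{"type":"string"}},"required":["increments"],"additionalProperties":false}. increments is a list of rows, 1 to 5 of them, each an object with the fields d (a list: dx, dy, dz in fractions of the full range, 1 being 40 cm), rotvec (a list: a rotation vector rx, ry, rz in shares of 180 degrees (1.0 is 180 degrees)); a field left out counts as zero; each row shifts and turns the commanded pose from where the row before left it, along the tool's axes as they then stand; what a row does not reach is not made up. A row lasts 1/12 s, in which the tool goes at most 0.0417 m and 7.16 degrees, less where a joint would pass 70% of its speed; a pose out of reach is approached as far as the arm can. finger_gap is the opening from 0.0 (shut) to 1.0 (fully open), set as the call begins (left out keeps the last). The fingers move at their own pace and stop on an object; force is the grip in N (left out, the last holds). Time passes only in rows, so rows that do not move let the fingers close. The tool returns the time, the measured TCP pose, the force, the opening and the grip force at its end. only (a regular expression) keeps the lines of the reply that match it, lines (a string "A,B") keeps lines A to B, and quiet returns only ok. No shift or turn number may pass 1 either way. Input that does not fit is refused with a message, and nothing moves.
- r.state(): the state, without advancing time (a new reading comes with each control period).
- optics.grab_frame(name): name is "scene" or "side" or "wrist"; returns a dict with "pixels" (384x512x3 uint8, red, green, blue), "depth" (384x512 float32, m along the optical axis (not along the pixel's ray), 0 where there is no reading), "K" (3x3 intrinsics, pixels), "eye" and "orientation" of the camera in the world; the wrist camera has in their place "mount" (4x4, takes a point from camera to tool coordinates, whose origin is the TCP and whose axes are the flange's). Camera axes: x right, y down, z forward; pixel columns grow to the right and rows downward; lengths in m; the calibration is good to about 2 mm. A picture is of the moment at which its call begins: read the wrist's pose just before it.
- r.finish_job(): hands the job in; it is judged then, once.
The state is a dict: "time_s": time; "joints": joint angles; "joint_vel": joint speeds; "joint_efforts": joint torques, N m; "eef_pos": TCP position; "tool_rot": TCP orientation; "wrist_force": force on the tool from outside, world axes, zero at the start; "moment": the same for the moment, N m; "grip_width": opening from 0.0 (shut) to 1.0 (fully open); "grip_force": force on a finger pad.
Only numpy, scipy, OpenCV 4.12 (cv2) and the standard library are available. Lean on these libraries where they do the work, as an engineer would, in place of code of your own. Each camera call takes 0.05 s, during which the arm holds its last target. There are 200 camera calls.

TASK

The bird feeder's seed tube, the thickest of the three round pieces on the wooden peg rest, is to be cross-drilled for its perch. Slide it endways under the drill-bush bridge of the V-block drilling jig until its end is against the stop, seat it down level in the vee, and finish while still holding it there with the gripper, pressed down firmly onto both flanks of the vee ready for drilling. Leave the other things on the bench where they are.

Things in the scene. Friction and masses are not known exactly. Their poses are not given: they have to be found in the camera images.
- tube: the seed tube: plain aluminium tube, 40 mm outside diameter, 210 mm long, 0.12 to 0.21 kg, thickest of the three rods lying parallel on the peg rest (in any of its three places). Origin at its middle on its axis; its x axis runs along the tube (it may be rolled about x; both ends are alike). It is stiff: it does not give when gripped
- jig: V-block drilling jig bolted to the bench: dark base plate 240 (x) by 124 (y) by 12 mm, on it a V-block in two lands, a bridge with drill bush and an end stop. Origin on the bench under the vee's line; x runs along the vee from its open end, where the tube enters, to the stop, y across, z up
- seat (a point): point of the jig where the middle of the tube lies when it is fully seated in the vee with its end against the stop: jig x = -10 mm, y = 0, 62 mm above the bench; axes as the jig's (x along the vee to the stop)
- stop (a point): point of the end stop's face met by the tube's end: jig x = 95 mm, y = 0, 62 mm above the bench. The stop is a rigid plate 60 mm wide, 76 mm high
- bush (a point): centre of the underside of the bridge: jig x = 60 mm, y = 0, 94 mm above the bench, 12 mm above the top of a seated tube. The bridge covers jig x = 45 to 75 mm and y = -51 to 51 mm; the passage between its posts is 73 mm wide; its top is 106 mm high, the bush on it 112 mm
- vee_left: half of the V-block on the jig's +y side; rigid; origin and axes as the jig's. The 90 degree vee has two lands with an open gap for the fingers between: short land jig x = -110 to -90 mm, long land x = 20 to 80 mm. Lands 70 mm wide (both halves), tops 51 mm high, where the vee is 34 mm wide; in the gap only a low web 24 mm high
- vee_right: half of the V-block on the jig's -y side, mirror image of the left one; rigid; origin and axes as the jig's. Each half has a 45 degree flank that bears the tube along one line
- rest: wooden peg rest fixed to the bench, plywood 190 (x) by 262 (y) by 10 mm. Origin under its centre; x runs along the rods. Two cross battens at x = -75 and 75 mm, 22 mm wide, with their tops 26 mm high, carry the rods at y = -80, 0 and 80 mm between pegs that reach 42 mm high; the middle 120 mm of each rod is free underneath down to the plywood
- dowel: bystander: wooden dowel, 28 mm diameter, 230 mm long, on the peg rest; origin at its middle on its axis, x along it
- pipe: bystander: thin steel pipe, 22 mm diameter, 190 mm long, on the peg rest; origin at its middle on its axis, x along it
- glue_gun: bystander: green glue gun lying on its side, about 260 by 145 mm, 34 mm high; origin under the middle of its barrel
- drill: bystander: grey cordless drill lying on its side, about 260 by 200 mm, 61 mm high; origin under its barrel
- bottle: bystander: clear plastic bottle with white cap, 72 mm diameter, 215 mm high; origin under its centre
- screwdriver: bystander: screwdriver with black handle lying on the bench, about 200 mm long, under 35 mm high

How it is judged:
By the outcome, as a careful person would: the job done as asked, in the order asked, and still so for the second after the job is handed in, while the arm keeps its last pose, push and grip.
It also fails if it takes over 51 s, if anything falls off the work surface, if the arm or the gripper's body presses on something with over 40 N, if the wrist force passes 120 N, or if a joint passes its speed limit or range.

## Working session

There is one attempt and no reset: what is moved stays moved. The work goes in short steps, Python scripts to look and compute and a tool call to move; the robot and the scene stay as the last step left them, time stands still between calls to the robot, and variables do not carry over. Pictures are saved under pics/ and viewed, at most 10 in all, crops included, and the job is handed in when it is done.

```bash
ls; mkdir -p pics
```

Create h.py:
```python
import numpy as np,cv2
from workcell import r, optics
def grab(n):
    s=r.state(); f=optics.grab_frame(n)
    if n=="wrist":
        T=np.eye(4);T[:3,:3]=np.array(s["tool_rot"]);T[:3,3]=s["eef_pos"]
        M=T@np.array(f["mount"])
    else:
        M=np.eye(4);M[:3,:3]=np.array(f["orientation"]);M[:3,3]=f["eye"]
    f["M"]=M;return f
def cloud(f):
    d=f["depth"];v,u=np.mgrid[:d.shape[0],:d.shape[1]];K=np.array(f["K"])
    P=np.stack([(u-K[0,2])/K[0,0]*d,(v-K[1,2])/K[1,1]*d,d],-1)
    P=P@f["M"][:3,:3].T+f["M"][:3,3];P[d<=0]=np.nan;return P
def ray(f,u,v,z):
    K=np.array(f["K"]);d=f["M"][:3,:3]@np.array([(u-K[0,2])/K[0,0],(v-K[1,2])/K[1,1],1]);e=f["M"][:3,3]
    return e+d*(z-e[2])/d[2]
def save(f,n): cv2.imwrite(f"pics/{n}.png",f["pixels"][:,:,::-1])
```

Run:
```python
from h import *
import pickle
o={}
for n in["scene","side","wrist"]:
    f=grab(n);o[n]=f
    print(n,f["M"].round(3).tolist(),np.array(f["K"]).round(1).tolist())
pickle.dump(o,open("f0.pkl","wb"))
cv2.imwrite("pics/a.png",cv2.resize(np.vstack([np.hstack([o["scene"]["pixels"],o["side"]["pixels"]])]),(800,300))[:,:,::-1]) 
save(o["scene"],"scene0");save(o["side"],"side0");save(o["wrist"],"wrist0")
s=r.state();print(s["time_s"],s["eef_pos"],np.array(s["tool_rot"]).round(3).tolist(),s["wrist_force"],s["grip_width"],r.tip_reach)
```

```text
pics
workcell.py
scene [[0.045, 0.792, -0.609, 1.577], [0.999, -0.027, 0.038, 0.032], [0.014, -0.61, -0.792, 1.375], [0.0, 0.0, 0.0, 1.0]] [[492.7, 0.0, 256.6], [0.0, 492.7, 185.1], [0.0, 0.0, 1.0]]
side [[0.91, -0.261, 0.321, 0.248], [-0.414, -0.58, 0.702, -0.649], [0.003, -0.772, -0.636, 0.763], [0.0, 0.0, 0.0, 1.0]] [[408.2, 0.0, 262.1], [0.0, 408.2, 184.4], [0.0, 0.0, 1.0]]
wrist [[0.374, 0.883, 0.283, 0.161], [0.927, -0.356, -0.115, 0.609], [-0.001, 0.306, -0.952, 0.374], [0.0, 0.0, 0.0, 1.0]] [[264.3, 0.0, 256.7], [0.0, 264.3, 189.9], [0.0, 0.0, 1.0]]
0.15 [0.23394866 0.57934714 0.30331124] [[-0.927, 0.374, -0.0], [0.374, 0.927, -0.001], [-0.0, -0.001, -1.0]] [-0.15211845  0.77243785 -0.83452365] 1.000668731478995 0.0726
```

View pics/scene0.png

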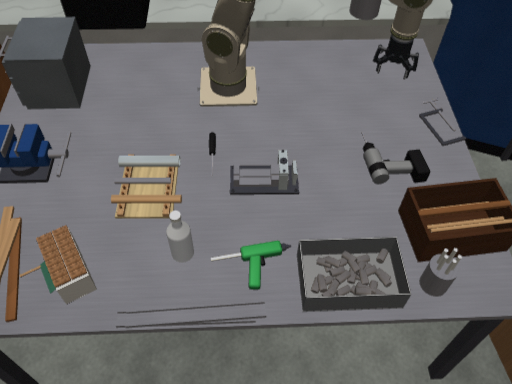

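View pics/side0.png

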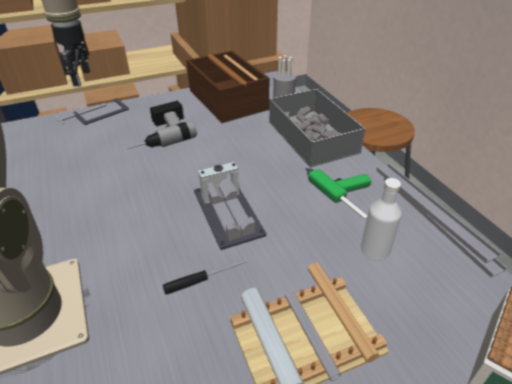

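The scene view shows the tube as a light rod at px (149,160), nearest the robot on the rest. The jig is at (265,180) with its bridge and stop on the right, towards world +y. The side view shows the tube at (270,337) and the jig's bridge at (220,180), with the vee's open end near (243,235).

Run:
```python
from h import *
import pickle
o=pickle.load(open("f0.pkl","rb"))
for n,box in [("scene",(110,185,148,172)),("side",(235,310,280,384))]:
    f=o[n];P=cloud(f);u0,u1,v0,v1=box
    hsv=cv2.cvtColor(f["pixels"],cv2.COLOR_RGB2HSV)
    m=np.zeros(P.shape[:2],bool);m[v0:v1,u0:u1]=1
    m&=(P[:,:,2]>.045)&(P[:,:,2]<.08)&(hsv[:,:,1]<60)
    Q=P[m];print(n,len(Q),"zmax",np.percentile(Q[:,2],[50,90,98]))
    print("pos range",np.percentile(Q,[1,99],0).round(3).tolist())
    r_=cv2.minAreaRect(Q[:,:2].astype(np.float32));print("rect",r_)
    # top line points near max z
    T=Q[Q[:,2]>np.percentile(Q[:,2],60)];print(np.array(cv2.fitLine(T[:,:2].astype(np.float32),cv2.DIST_HUBER,0,.01,.01)).ravel())
for n,box in [("scene",(222,305,142,200)),("side",(185,275,155,255))]:
    f=o[n];P=cloud(f);u0,u1,v0,v1=box
    m=np.zeros(P.shape[:2],bool);m[v0:v1,u0:u1]=1
    for lo,hi in[(.008,.016),(.047,.056),(.07,.08),(.1,.109),(.107,.116)]:
        k=m&(P[:,:,2]>lo)&(P[:,:,2]<hi);Q=P[k]
        if len(Q)>5: print(n,lo,len(Q),"rect",cv2.minAreaRect((Q[:,:2]*1000).astype(np.float32)),Q[:,2].mean().round(4))
# base plate via color + plane ray
for n,box in [("scene",(222,305,142,200)),("side",(185,275,155,255))]:
    f=o[n];u0,u1,v0,v1=box
    g=f["pixels"].max(2);print(n,np.percentile(g[v0:v1,u0:u1],[5,25,50,75,95]))
    c=f["pixels"][v0:v1,u0:u1,::-1];cv2.imwrite(f"pics/j_{n}.png",cv2.resize(c,None,fx=5,fy=5,interpolation=cv2.INTER_CUBIC))
a=cv2.imread("pics/j_scene.png");b=cv2.imread("pics/j_side.png");H=max(a.shape[0],b.shape[0])
p=lambda i:cv2.copyMakeBorder(i,0,H-i.shape[0],0,0,cv2.BORDER_CONSTANT)
c=np.hstack([p(a),p(b)]);c=cv2.resize(c,(790,int(c.shape[0]*790/c.shape[1])));print(c.shape,790/(a.shape[1]+b.shape[1])*5);cv2.imwrite("pics/j.png",c)
```

```text
scene 598 zmax [0.06003388 0.06638603 0.06918698]
pos range [[0.423, -0.38, 0.046], [0.461, -0.174, 0.07]]
rect ((0.44119611382484436, -0.27816134691238403), (0.2123977094888687, 0.04232252016663551), 89.1322250366211)
[ 0.02930205  0.9995706   0.44026998 -0.2785084 ]
side 2362 zmax [0.06176592 0.06547604 0.06675682]
pos range [[0.414, -0.381, 0.045], [0.521, -0.176, 0.067]]
rect ((0.46899962425231934, -0.27912336587905884), (0.2118663340806961, 0.10791223496198654), 88.17420959472656)
[ 0.03435921  0.99940956  0.43453515 -0.29043126]
scene 0.008 605 rect ((449.4517822265625, 131.64987182617188), (289.3751220703125, 238.8199462890625), 87.9281997680664) 0.0117
scene 0.047 141 rect ((506.4024353027344, 125.71925354003906), (217.65267944335938, 88.44098663330078), 83.23149108886719) 0.0506
scene 0.07 64 rect ((512.7424926757812, 202.9490509033203), (61.10702133178711, 92.09801483154297), 88.16923522949219) 0.075
scene 0.1 162 rect ((504.89892578125, 186.49851989746094), (30.61484146118164, 104.1731185913086), 88.58372497558594) 0.1048
scene 0.107 69 rect ((508.47515869140625, 186.2772979736328), (27.083532333374023, 102.040771484375), 85.9843978881836) 0.1098
side 0.008 1130 rect ((500.1734619140625, 121.3830795288086), (242.2357940673828, 124.62400817871094), 88.15128326416016) 0.0111
side 0.047 380 rect ((505.4654846191406, 117.69509887695312), (98.36212921142578, 213.44219970703125), 4.372557163238525) 0.0495
side 0.07 42 rect ((501.4528503417969, 182.00381469726562), (29.011951446533203, 100.15534973144531), 88.61566162109375) 0.0748
side 0.1 259 rect ((502.02484130859375, 183.88124084472656), (34.44526290893555, 101.99566650390625), 87.2542724609375) 0.1044
side 0.107 68 rect ((502.1720886230469, 183.92579650878906), (23.897029876708984, 93.45549011230469), 80.44092559814453) 0.1101
scene [ 63.  94. 127. 129. 132.]
side [ 85. 130. 156. 158. 160.]
(456, 790, 3) 4.566473988439307
```

View pics/j.png

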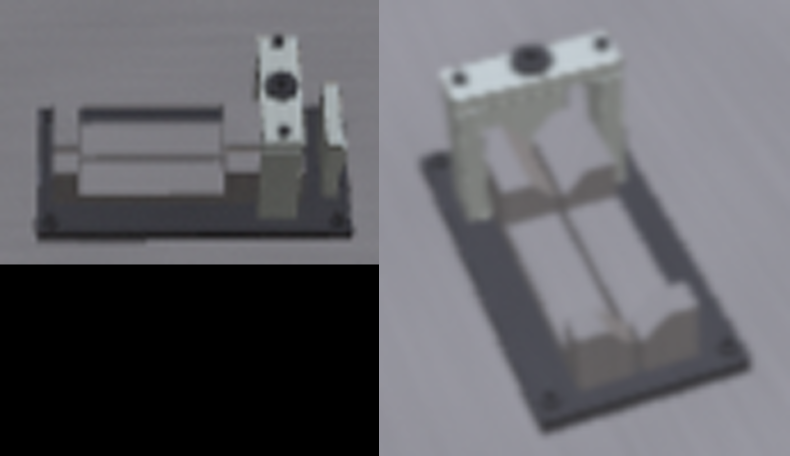

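The close-up confirms the jig opens to the left (world -y), with the bridge and stop at +y. I'll turn the gripper across the tube and travel towards it while staying high.

The rows are not in the units I measure in: shifts go in shares of 40 cm and turns go in shares of 180 degrees. I convert before sending: 7 degrees / 180 = 0.0389.

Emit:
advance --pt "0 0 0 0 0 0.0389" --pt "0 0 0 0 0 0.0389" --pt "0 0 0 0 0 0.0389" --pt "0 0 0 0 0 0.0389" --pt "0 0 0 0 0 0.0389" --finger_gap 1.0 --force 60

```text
refused: increments[0]: [0, 0, 0, 0, 0, 0.0389] is not of type 'object' (schema: type "object"). Nothing was moved.
```

The error is about the shape of the input: a list of objects, one for each row. Fixing that and sending the same move.

Emit:
advance --increments '[{"rotvec": [0, 0, 0.0389]}, {"rotvec": [0, 0, 0.0389]}, {"rotvec": [0, 0, 0.0389]}, {"rotvec": [0, 0, 0.0389]}, {"rotvec": [0, 0, 0.0389]}]' --finger_gap 1.0 --force 60

```text
time_s: 0.57
eef_pos: [0.234, 0.5794, 0.3036]
tool_rot: [[-0.54, 0.842, -0.0], [0.842, 0.54, -0.0], [-0.0, -0.0, -1.0]]
wrist_force: [-0.2, -0.1, -0.8]
grip_width: 0.999
grip_force: 0.0
```

Emit:
advance --increments '[{"rotvec": [0, 0, 0.0389]}, {"rotvec": [0, 0, 0.0389]}, {"rotvec": [0, 0, 0.0389]}, {"rotvec": [0, 0, 0.0389]}, {}]'

```text
time_s: 0.98
eef_pos: [0.2339, 0.5795, 0.3036]
tool_rot: [[-0.082, 0.997, -0.0], [0.997, 0.082, -0.001], [-0.001, -0.0, -1.0]]
wrist_force: [-0.1, -0.5, 0.0]
grip_width: 1.002
grip_force: 0.0
```

```bash
python3 -c "
from h import *
s=r.state();print(np.array(s['tool_rot']).round(3).tolist(),s['joints'])"
```

```text
[[-0.082, 0.997, -0.0], [0.997, 0.082, -0.001], [-0.001, -0.0, -1.0]] [-75.93874619  18.86056442   4.76684325  84.08554959  -1.57546792
  77.1492793  -66.39521174]
```

Converted, -0.035 m / 0.4 = -0.0875, 0.022 m / 0.4 = 0.055, 6.7 degrees / 180 = 0.0372.

Emit:
advance --increments '[{"d": [-0.0875, 0.05, 0], "rotvec": [0, 0, 0.0372]}, {"d": [-0.0875, 0.055, 0]}, {"d": [-0.0875, 0.055, 0]}, {"d": [-0.0875, 0.055, 0]}, {"d": [-0.0875, 0.055, 0]}]'

```text
time_s: 1.4
eef_pos: [0.3415, 0.402, 0.3038]
tool_rot: [[0.025, 1.0, 0.0], [1.0, -0.025, 0.0], [0.0, 0.0, -1.0]]
wrist_force: [1.4, 0.3, -0.5]
grip_width: 1.005
grip_force: 0.0
```

Emit:
advance --increments '[{"d": [-0.0875, 0.055, 0]}, {"d": [-0.0875, 0.055, 0]}, {"d": [-0.0875, 0.055, 0]}, {"d": [-0.0875, 0.055, 0]}, {"d": [-0.0875, 0.055, 0]}]'

```text
time_s: 1.82
eef_pos: [0.4462, 0.2237, 0.3041]
tool_rot: [[0.025, 1.0, 0.0], [1.0, -0.025, 0.0], [0.0, 0.0, -1.0]]
wrist_force: [0.5, 1.2, 0.7]
grip_width: 0.998
grip_force: 0.0
```

Emit:
advance --increments '[{"d": [-0.0875, 0.055, 0]}, {"d": [-0.0875, 0.055, 0]}, {}, {}]'

```text
time_s: 2.15
eef_pos: [0.4885, 0.1519, 0.3039]
tool_rot: [[0.03, 1.0, 0.0], [1.0, -0.03, -0.0], [-0.0, 0.0, -1.0]]
wrist_force: [-0.1, 1.3, -0.7]
grip_width: 1.002
grip_force: 0.0
```

Run:
```python
from h import *
import pickle
f=grab("wrist");pickle.dump(f,open("fw1.pkl","wb"));save(f,"wrist1")
```

```text
(no output)
```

View pics/wrist1.png

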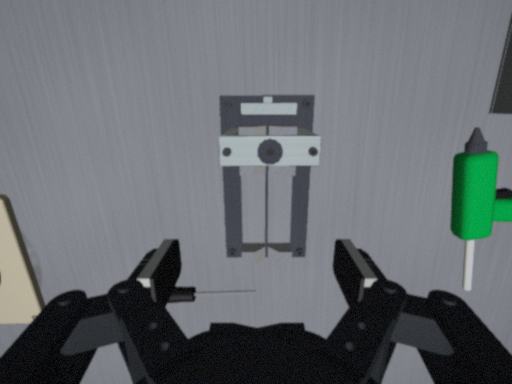

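The wrist view shows the whole jig: bush at (270,151), stop plate at (268,108), and base-plate corners near (220,96), (314,96), (227,257) and (305,257).

Run:
```python
from h import *
import pickle
f=pickle.load(open("fw1.pkl","rb"));P=cloud(f)
z=P[:,:,2]
g=f["pixels"].max(2)
# base corners by ray onto z=.012
m=((g<95)).astype(np.uint8);m[:80]=0;m[270:]=0;m[:,:205]=0;m[:,325:]=0
m[(z<.004)]=0
v,u=np.nonzero(m);ins=np.array([ray(f,a,b,.012)[:2] for a,b in zip(u,v) if abs(z[b,a]-.012)<.005],np.float32)
R=cv2.minAreaRect(ins*1000);print("base",len(ins),R)
# bridge top
k=(abs(z-.106)<.005);k[:80]=0;k[200:]=0;k[:,:205]=0;k[:,330:]=0
v,u=np.nonzero(k);print("bridge z",z[k].mean());q=np.array([ray(f,a,b,.106)[:2] for a,b in zip(u,v)],np.float32)
print("bridge",cv2.minAreaRect(q*1000))
d=(g<80)&(np.hypot(*(np.mgrid[:384,:512]-np.array([151,270])[:,None,None]))<16);v,u=np.nonzero(d);print("bush px",u.mean(),v.mean(),"->",ray(f,u.mean(),v.mean(),.112))
# land tops
k=(z>.046)&(z<.056);k[:80]=0;k[270:]=0;k[:,:205]=0;k[:,330:]=0
Q=P[k];print("land",Q[:,2].mean(),cv2.minAreaRect((Q[:,:2]*1000).astype(np.float32)))
# bush triangulation with scene & side
o=pickle.load(open("f0.pkl","rb"))
A=[];b=[]
for n,c in[("scene",(281/4.566+222,85/4.566+142)),("side",((531-379)/4.566+185,58/4.566+155)),("w",(u.mean(),v.mean()))]:
    F=f if n=="w" else o[n]
    p=F["M"][:3,3];t=ray(F,*c,.11)-p;t/=np.linalg.norm(t);N=np.eye(3)-np.outer(t,t);A.append(N);b.append(N@p);print(n,ray(F,*c,.112).round(4))
print("tri scene+side",np.linalg.solve(A[0]+A[1],b[0]+b[1]).round(4),"all",np.linalg.solve(sum(A),sum(b)).round(4))
```

```text
base 4716 ((500.4961853027344, 122.851318359375), (236.79702758789062, 122.03836059570312), 88.46504974365234)
bridge z 0.10647014202434182
bridge ((502.4261779785156, 186.45497131347656), (30.242877960205078, 101.84274291992188), 88.98157501220703)
bush px 269.56973293768544 151.94955489614244 -> [0.50248109 0.1854814  0.112     ]
land 0.050425620600417324 ((500.5487976074219, 111.14112854003906), (189.98020935058594, 98.13691711425781), 88.5429916381836)
scene [0.5065 0.1881 0.112 ]
side [0.5008 0.1805 0.112 ]
w [0.5025 0.1855 0.112 ]
tri scene+side [0.5026 0.1883 0.1066] all [0.5027 0.1866 0.1077]
```

Converted, -0.04 m / 0.4 = -0.1, -0.004 m / 0.4 = -0.01.

Emit:
advance --increments '[{"d": [-0.1, -0.01, 0]}, {"d": [-0.1, -0.01, 0]}, {"d": [-0.1, -0.01, 0]}, {"d": [-0.1, -0.01, 0]}, {"d": [-0.1, -0.01, 0]}]'

```text
time_s: 2.62
eef_pos: [0.461, -0.0451, 0.3039]
tool_rot: [[0.024, 1.0, 0.0], [1.0, -0.024, 0.001], [0.001, 0.0, -1.0]]
wrist_force: [1.7, -0.6, -0.1]
grip_width: 0.999
grip_force: 0.0
```

Emit:
advance --increments '[{"d": [-0.1, -0.01, 0]}, {"d": [-0.1, -0.01, 0]}, {"d": [-0.1, -0.01, 0]}, {"d": [-0.1, -0.01, 0]}, {"d": [-0.1, -0.01, 0]}]'

```text
time_s: 3.03
eef_pos: [0.4358, -0.2445, 0.3041]
tool_rot: [[0.024, 1.0, 0.001], [1.0, -0.024, 0.001], [0.001, 0.001, -1.0]]
wrist_force: [1.0, 0.4, -0.1]
grip_width: 0.999
grip_force: 0.0
```

Emit:
advance --increments '[{"d": [-0.05, 0, 0]}, {}, {}]'

```text
time_s: 3.28
eef_pos: [0.4354, -0.2638, 0.3036]
tool_rot: [[0.028, 1.0, -0.001], [1.0, -0.028, -0.0], [-0.0, -0.001, -1.0]]
wrist_force: [-0.1, -0.5, 0.1]
grip_width: 1.002
grip_force: 0.0
```

Run:
```python
from h import *
import pickle
f=grab("wrist");pickle.dump(f,open("fw2.pkl","wb"));save(f,"wrist2")
```

```text
(no output)
```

View pics/wrist2.png

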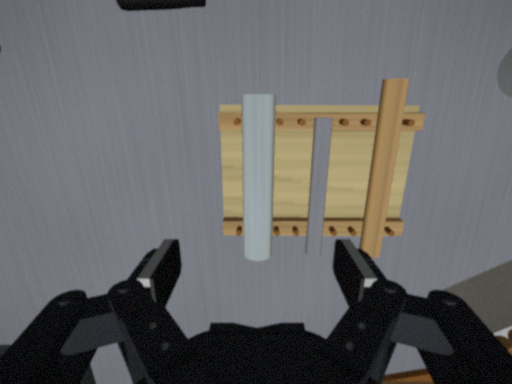

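The tube is at px (258,95) to (258,260). It lies alone in the left place, with the pipe at (318,185) and the dowel further right.

Run:
```python
from h import *
import pickle
f=pickle.load(open("fw2.pkl","rb"));P=cloud(f);z=P[:,:,2]
m=(z>.045)&(z<.08);m[:,:235]=0;m[:,282:]=0;m[270:]=0;m[:85]=0
hsv=cv2.cvtColor(f["pixels"],cv2.COLOR_RGB2HSV);m&=hsv[:,:,1]<60
Q=P[m];print(len(Q),"top z",np.percentile(Q[:,2],[50,95]))
R=cv2.minAreaRect((Q[:,:2]*1000).astype(np.float32));print(R)
# two-view height: tube end-silhouette midline rays from wrist and scene
L=np.array(cv2.fitLine((Q[:,:2]).astype(np.float32),cv2.DIST_L2,0,.001,.001)).ravel();print(L,np.degrees(np.arctan2(L[1],L[0])))
top=P[m&(z>.062)];print("ridge",np.median(top[:,:2],0),cv2.minAreaRect((top[:,:2]*1000).astype(np.float32)))
# triangulate both ends' tops: scene vs wrist, using the end points of the silhouette's midline
o=pickle.load(open("f0.pkl","rb"));s=o["scene"];Ps=cloud(s)
ms=np.zeros(m.shape,bool);ms[148:172,110:185]=1;ms&=(Ps[:,:,2]>.04)&(cv2.cvtColor(s["pixels"],cv2.COLOR_RGB2HSV)[:,:,1]<60)
def c(k): v,u=np.nonzero(k);return u.mean(),v.mean()
A=0;b=0
for F,k in((s,ms),(f,m)):
    p=F["M"][:3,3];t=ray(F,*c(k),.05)-p;t/=np.linalg.norm(t);N=np.eye(3)-np.outer(t,t);A=A+N;b=b+N@p
print("triangulated visible-surface mid",np.linalg.solve(A,b).round(4))
```

```text
5125 top z [0.06404141 0.06687664]
((435.8863525390625, -278.31781005859375), (210.24339294433594, 39.74311447143555), 88.21432495117188)
[ 0.03263903  0.9994672   0.43617058 -0.2677813 ] 88.129585
ridge [ 0.4362208  -0.26192994] ((435.7767333984375, -278.50238037109375), (209.88812255859375, 27.732595443725586), 88.36929321289062)
triangulated visible-surface mid [ 0.436  -0.2746  0.0454]
```

The measured tube matches the given sizes: 210 × 40 mm, top at 66-67 mm, middle at (0.436, -0.278). Next I descend and grip 5 mm behind the middle.

Converted, 0.04 m / 0.4 = 0.1, 0.0005 m / 0.4 = 0.0013.

Emit:
advance --increments '[{"d": [-0.0238, 0.0013, 0.1]}, {"d": [-0.0238, 0.0013, 0.1]}, {"d": [0, 0, 0.1]}, {"d": [0, 0, 0.075]}, {"d": [0, 0, 0.05]}]'

```text
time_s: 3.75
eef_pos: [0.4352, -0.2801, 0.1303]
tool_rot: [[0.025, 1.0, -0.004], [1.0, -0.025, 0.003], [0.002, -0.004, -1.0]]
wrist_force: [0.7, 0.6, 0.4]
grip_width: 1.002
grip_force: 0.0
```

Emit:
advance --increments '[{"d": [0, 0, 0.05]}, {"d": [0, 0, 0.0338]}, {}]'

```text
time_s: 4.0
eef_pos: [0.4352, -0.2806, 0.0979]
tool_rot: [[0.026, 1.0, -0.004], [1.0, -0.026, 0.002], [0.002, -0.004, -1.0]]
wrist_force: [0.1, 0.1, 0.1]
grip_width: 1.0
grip_force: 0.0
```

Emit:
advance --increments '[{}, {}, {}, {}, {}]' --finger_gap 0.0 --force 80

```text
time_s: 4.42
eef_pos: [0.4368, -0.2834, 0.1018]
tool_rot: [[0.029, 1.0, 0.003], [1.0, -0.029, -0.0], [-0.0, 0.003, -1.0]]
wrist_force: [0.7, 1.7, 7.9]
grip_width: 0.444
grip_force: 79.4
```

Emit:
advance --increments '[{}, {}, {}, {}, {}]'

```text
time_s: 4.83
eef_pos: [0.4368, -0.2834, 0.1018]
tool_rot: [[0.029, 1.0, 0.003], [1.0, -0.029, -0.0], [-0.0, 0.003, -1.0]]
wrist_force: [0.1, 0.5, 7.8]
grip_width: 0.446
grip_force: 79.4
```

Converted, -0.035 m / 0.4 = -0.0875, -0.03 m / 0.4 = -0.075.

Emit:
advance --increments '[{"d": [0, 0, -0.025]}, {"d": [0, 0, -0.05]}, {"d": [0, 0, -0.075]}, {"d": [0, 0, -0.0875]}, {"d": [0.025, 0.005, -0.0625]}]'

```text
time_s: 5.25
eef_pos: [0.437, -0.2755, 0.2235]
tool_rot: [[0.033, 0.999, 0.001], [0.999, -0.033, -0.002], [-0.001, 0.001, -1.0]]
wrist_force: [0.7, 0.5, -1.0]
grip_width: 0.445
grip_force: 80.5
```

Emit:
advance --increments '[{"d": [0.05, 0.0125, 0]}, {"d": [0.075, 0.0125, 0]}, {"d": [0.0875, 0.0125, 0]}, {"d": [0.0875, 0.0125, 0]}, {"d": [0.0875, 0.0125, 0]}]'

```text
time_s: 5.67
eef_pos: [0.4672, -0.1179, 0.2212]
tool_rot: [[0.031, 1.0, 0.001], [1.0, -0.031, 0.001], [0.001, 0.001, -1.0]]
wrist_force: [1.2, 0.3, -1.6]
grip_width: 0.443
grip_force: 80.6
```

Emit:
advance --increments '[{"d": [0.0875, 0.0125, 0]}, {"d": [0.0875, 0.0125, 0]}, {"d": [0.0875, 0.0125, 0]}, {"d": [0.075, 0.0125, 0]}, {"d": [0.05, 0.0125, 0]}]'

```text
time_s: 6.08
eef_pos: [0.4969, 0.0384, 0.2211]
tool_rot: [[0.027, 1.0, 0.0], [1.0, -0.027, 0.001], [0.001, 0.0, -1.0]]
wrist_force: [0.5, -0.5, -1.6]
grip_width: 0.446
grip_force: 80.6
```

Emit:
advance --increments '[{"d": [0.025, 0, 0]}, {}, {}]'

```text
time_s: 6.33
eef_pos: [0.4971, 0.0441, 0.2206]
tool_rot: [[0.03, 1.0, -0.0], [1.0, -0.03, -0.0], [-0.0, -0.0, -1.0]]
wrist_force: [0.5, 0.1, -2.8]
grip_width: 0.445
grip_force: 80.6
```

Run:
```python
from h import *
import pickle
f=grab("wrist");pickle.dump(f,open("fw3.pkl","wb"));save(f,"wrist3")
s=r.state();print(s["eef_pos"],np.array(s["tool_rot"]).round(4).tolist(),s["moment"])
```

```text
[0.49707233 0.04344022 0.22064868] [[0.0313, 0.9995, -0.0], [0.9995, -0.0313, -0.0003], [-0.0003, 0.0, -1.0]] [-0.03641965 -0.0232587  -0.0005283 ]
```

View pics/wrist3.png

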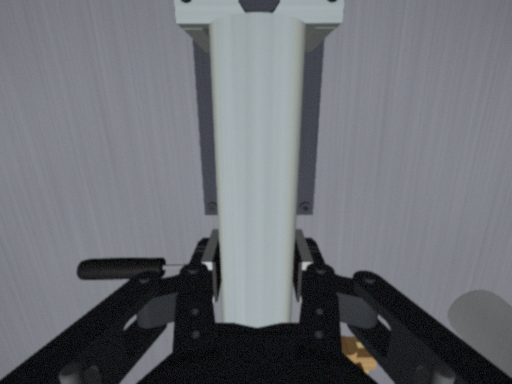

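The gripped tube runs from px (258,18) at its front end down to the pads. The bridge is above it at (260,12), and the base plate sits symmetrically on both sides. Now I'll measure both in this one frame.

Run:
```python
from h import *
import pickle
f=pickle.load(open("fw3.pkl","rb"));P=cloud(f);z=P[:,:,2]
m=(z>.15)&(z<.2);m[:,:190]=0;m[:,325:]=0;m[225:]=0
Q=P[m];print(len(Q),Q[:,2].max(),cv2.minAreaRect((Q[:,:2]*1000).astype(np.float32)),"front",np.percentile(Q[:,1],99.7))
# ridge height/axis position in slices along y
for a in np.arange(.06,.15,.02):
    S=Q[(Q[:,1]>a)&(Q[:,1]<a+.02)]
    if len(S)<20: continue
    M=np.c_[2*S[:,0],2*S[:,2],np.ones(len(S))];x,c,d=np.linalg.lstsq(M,(S[:,0]**2+S[:,2]**2),rcond=None)[0]
    print(round(a+.01,3),len(S),"axis x,z",x.round(4),c.round(4),"R",np.sqrt(d+x*x+c*c).round(4),"top",np.percentile(S[:,2],98).round(4))
b=(abs(z-.012)<.006);b[:40]=0;b[225:]=0;b[:,:180]=0;b[:,335:]=0
v,u=np.nonzero(b);q=np.array([ray(f,i,j,.012)[:2] for i,j in zip(u,v)],np.float32)*1000;print("base",cv2.minAreaRect(q))
k=(abs(z-.106)<.006)&(P[:,:,1]>.15);print("bridge near edge y",np.nanpercentile(P[k][:,1],1),np.median(P[k][:,0]))
```

```text
18401 0.18708254190432777 ((499.2132263183594, 109.90985107421875), (88.43669891357422, 39.94775390625), 88.15766906738281) front 0.15372640557917633
0.07 1407 axis x,z 0.4981 0.1655 R 0.0197 top 0.1858
0.09 3604 axis x,z 0.4986 0.1657 R 0.0196 top 0.1859
0.11 4245 axis x,z 0.4993 0.1657 R 0.0196 top 0.186
0.13 5087 axis x,z 0.4999 0.1658 R 0.0195 top 0.1861
0.15 4058 axis x,z 0.5004 0.1659 R 0.0195 top 0.1861
base ((499.8935546875, 92.35292053222656), (177.2139129638672, 123.56554412841797), 88.51763916015625)
bridge near edge y 0.16956752320508492 0.5095288910083758
```

Converted, 0.02 m / 0.4 = 0.05, 0.005 m / 0.4 = 0.0125, -0.3 degrees / 180 = -0.0017.

Emit:
advance --increments '[{"d": [0.0125, 0.0025, 0], "rotvec": [0, 0, -0.0017]}, {"d": [0.0125, 0.0008, 0]}, {}, {"d": [0, 0, 0.05]}, {"d": [0, 0, 0.05]}]'

```text
time_s: 6.8
eef_pos: [0.4996, 0.0551, 0.1808]
tool_rot: [[0.024, 1.0, 0.002], [1.0, -0.024, 0.001], [0.001, 0.002, -1.0]]
wrist_force: [-0.1, -0.6, -2.0]
grip_width: 0.442
grip_force: 80.6
```

Emit:
advance --increments '[{}, {}, {}]'

```text
time_s: 7.05
eef_pos: [0.4993, 0.0549, 0.1813]
tool_rot: [[0.025, 1.0, 0.001], [1.0, -0.025, 0.0], [0.0, 0.001, -1.0]]
wrist_force: [1.2, 0.6, -1.0]
grip_width: 0.443
grip_force: 80.7
```

Run:
```python
from h import *
f=grab("wrist");P=cloud(f);z=P[:,:,2]
s=r.state();print(s["eef_pos"],np.array(s["tool_rot"]).round(4).tolist())
Z=s["eef_pos"][2]
m=(z>Z-.07)&(z<Z-.02)&(P[:,:,1]<.166);m[:,:190]=0;m[:,325:]=0;m[225:]=0
Q=P[m];print(cv2.minAreaRect((Q[:,:2]*1000).astype(np.float32)),"front",np.percentile(Q[:,1],99.7))
b=(abs(z-.012)<.006);b[:40]=0;b[225:]=0;b[:,:180]=0;b[:,335:]=0
v,u=np.nonzero(b);q=np.array([ray(f,i,j,.012)[:2] for i,j in zip(u,v)],np.float32)*1000;print("base",cv2.minAreaRect(q))
k=(abs(z-.106)<.006)&(P[:,:,1]>.16);print("bridge near edge y",np.nanpercentile(P[k][:,1],[1,10]))
```

```text
[0.49947834 0.05499054 0.18150991] [[0.0245, 0.9997, 0.0013], [0.9997, -0.0245, 0.0004], [0.0004, 0.0013, -1.0]]
((501.101806640625, 120.77339935302734), (88.37326049804688, 39.858123779296875), 88.48460388183594) front 0.16447286660760865
base ((500.21502685546875, 99.97920227050781), (158.52992248535156, 123.51034545898438), 88.53431701660156)
bridge near edge y [0.16951756 0.17128675]
```

Converted, 0.02 m / 0.4 = 0.05, 0.015 m / 0.4 = 0.0375.

Emit:
advance --increments '[{"d": [-0.0038, -0.0008, 0.05]}, {"d": [0, 0, 0.0375]}, {"d": [0, 0, 0.025]}, {"d": [0, 0, 0.02]}, {"d": [0, 0, 0.0125]}]'

```text
time_s: 7.52
eef_pos: [0.4987, 0.0537, 0.1222]
tool_rot: [[0.024, 1.0, 0.0], [1.0, -0.024, 0.0], [0.0, 0.0, -1.0]]
wrist_force: [-0.8, 0.7, -1.6]
grip_width: 0.444
grip_force: 80.7
```

Emit:
advance --increments '[{}, {}]'

```text
time_s: 7.68
eef_pos: [0.4988, 0.0536, 0.1228]
tool_rot: [[0.024, 1.0, 0.0], [1.0, -0.024, 0.0], [0.0, 0.0, -1.0]]
wrist_force: [0.2, -0.3, -1.5]
grip_width: 0.445
grip_force: 80.7
```

Run:
```python
from h import *
s=r.state();print(s["eef_pos"],np.array(s["tool_rot"]).round(4).tolist(),s["moment"])
a=grab("side");cv2.imwrite("pics/s4.png",cv2.resize(a["pixels"][140:290,150:320],None,fx=4,fy=4,interpolation=cv2.INTER_CUBIC)[:,:,::-1])
f=grab("wrist");P=cloud(f);z=P[:,:,2];Z=s["eef_pos"][2]
m=(z>.066)&(z<.1)&(P[:,:,1]<.166);m[:,:190]=0;m[:,325:]=0;m[225:]=0
Q=P[m];print(cv2.minAreaRect((Q[:,:2]*1000).astype(np.float32)),"front",np.percentile(Q[:,1],99.7))
for a in np.arange(.08,.16,.02):
    S=Q[(Q[:,1]>a)&(Q[:,1]<a+.02)];print(a,len(S),np.percentile(S[:,2],97) if len(S) else 0)
```

```text
[0.49884061 0.05361073 0.12279223] [[0.0243, 0.9997, 0.0004], [0.9997, -0.0243, 0.0001], [0.0001, 0.0004, -1.0]] [0.05664196 0.00568022 0.04200752]
((500.82916259765625, 119.4811019897461), (88.15200805664062, 39.87177658081055), 88.5144271850586) front 0.16317081472659228
0.08 3151 0.0881773055706564
0.1 3934 0.08826777177252586
0.12000000000000001 4659 0.08828004926172045
0.14 5580 0.08833011959881969
```

View pics/s4.png

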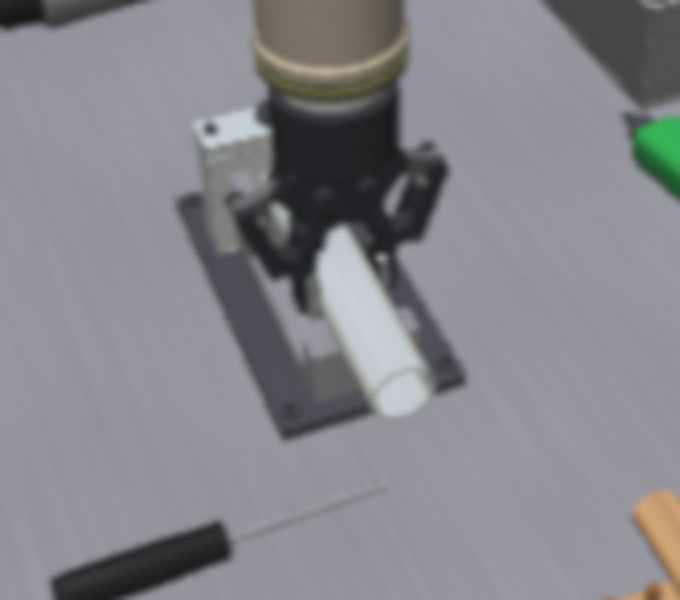

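The tube is level over the vee, its front end (hidden by the gripper) just short of the bridge by measurement. Now I slide it in, watching the force.

Converted, 0.015 m / 0.4 = 0.0375, 0.012 m / 0.4 = 0.03.

Emit:
advance --increments '[{"d": [0.03, 0, 0]}, {"d": [0.0375, 0, 0]}, {"d": [0.03, 0, 0]}, {"d": [0.025, 0, 0]}, {"d": [0.01, 0, 0]}]'

```text
time_s: 8.2
eef_pos: [0.4999, 0.109, 0.1226]
tool_rot: [[0.022, 1.0, 0.0], [1.0, -0.022, 0.001], [0.001, 0.0, -1.0]]
wrist_force: [0.7, 0.3, -1.7]
grip_width: 0.443
grip_force: 80.7
```

Emit:
advance --increments '[{"d": [0.0025, 0, 0]}, {}, {}]'

```text
time_s: 8.45
eef_pos: [0.4998, 0.107, 0.1224]
tool_rot: [[0.025, 1.0, -0.0], [1.0, -0.025, -0.0], [-0.0, -0.0, -1.0]]
wrist_force: [-0.1, -0.3, -2.9]
grip_width: 0.445
grip_force: 80.7
```

Converted, 0.0015 m / 0.4 = 0.0038.

Emit:
advance --increments '[{"d": [0.0038, 0, 0]}, {"d": [0.0038, 0, 0]}, {}, {}]'

```text
time_s: 8.78
eef_pos: [0.5, 0.1105, 0.1224]
tool_rot: [[0.024, 1.0, 0.0], [1.0, -0.024, 0.0], [0.0, 0.0, -1.0]]
wrist_force: [-0.5, 0.3, -1.5]
grip_width: 0.445
grip_force: 80.7
```

Emit:
advance --increments '[{"d": [0.0025, 0, 0]}, {}, {}]'

```text
time_s: 9.03
eef_pos: [0.4999, 0.1111, 0.1223]
tool_rot: [[0.025, 1.0, -0.0], [1.0, -0.025, -0.001], [-0.001, -0.0, -1.0]]
wrist_force: [0.6, -2.7, -1.0]
grip_width: 0.439
grip_force: 80.7
```

Emit:
advance --increments '[{"d": [0.0025, 0, 0]}, {}, {}]'

```text
time_s: 9.28
eef_pos: [0.4999, 0.1111, 0.1223]
tool_rot: [[0.025, 1.0, -0.0], [1.0, -0.025, -0.002], [-0.002, -0.0, -1.0]]
wrist_force: [1.1, -6.9, -0.4]
grip_width: 0.443
grip_force: 80.7
```

The tube met the stop at TCP y = 0.111, as predicted. Now I seat it downwards.

Converted, 0.002 m / 0.4 = 0.005, -0.0005 m / 0.4 = -0.0013.

Emit:
advance --increments '[{"d": [-0.0013, 0, 0.005]}, {"d": [0, 0, 0.005]}, {}, {}]'

```text
time_s: 9.62
eef_pos: [0.5002, 0.1111, 0.1184]
tool_rot: [[0.025, 1.0, 0.0], [1.0, -0.025, -0.001], [-0.001, 0.0, -1.0]]
wrist_force: [1.7, -5.7, -1.6]
grip_width: 0.444
grip_force: 81.0
```

Emit:
advance --increments '[{"d": [0, 0, 0.0025]}, {"d": [0, 0, 0.0025]}, {}, {}]'

```text
time_s: 9.95
eef_pos: [0.5007, 0.1111, 0.1177]
tool_rot: [[0.025, 1.0, 0.001], [1.0, -0.025, -0.0], [-0.0, 0.001, -1.0]]
wrist_force: [-5.8, -7.9, 17.3]
grip_width: 0.446
grip_force: 83.0
```

Emit:
advance --increments '[{"d": [0, 0, 0.0025]}, {}, {}]'

```text
time_s: 10.2
eef_pos: [0.5007, 0.111, 0.1176]
tool_rot: [[0.025, 1.0, 0.0], [1.0, -0.025, 0.001], [0.001, 0.0, -1.0]]
wrist_force: [-11.7, -9.3, 32.5]
grip_width: 0.447
grip_force: 84.6
```

Converted, -0.0008 m / 0.4 = -0.002.

Emit:
advance --increments '[{"d": [0, -0.002, 0]}, {}, {}]' --finger_gap 0.0 --force 115

```text
time_s: 10.45
eef_pos: [0.5006, 0.111, 0.1178]
tool_rot: [[0.025, 1.0, 0.002], [1.0, -0.025, 0.001], [0.001, 0.002, -1.0]]
wrist_force: [-8.5, -9.6, 30.0]
grip_width: 0.438
grip_force: 112.4
```

Emit:
advance --increments '[{"d": [0, 0, 0.0025]}, {}, {}]'

```text
time_s: 10.7
eef_pos: [0.5006, 0.1109, 0.1177]
tool_rot: [[0.026, 1.0, 0.002], [1.0, -0.026, 0.001], [0.001, 0.002, -1.0]]
wrist_force: [-14.6, -10.4, 45.0]
grip_width: 0.437
grip_force: 114.9
```

Run:
```python
from h import *
s=r.state();print(s["eef_pos"],np.array(s["tool_rot"]).round(4).tolist(),s["wrist_force"],s["moment"])
f=grab("wrist");save(f,"w5");P=cloud(f);z=P[:,:,2]
m=(z>.06)&(z<.095)&(P[:,:,1]<.166)&(abs(P[:,:,0]-.5)<.03);m[225:]=0
Q=P[m]
if len(Q)>50:
  print(cv2.minAreaRect((Q[:,:2]*1000).astype(np.float32)))
  for a in np.arange(.12,.168,.012):
    S=Q[(Q[:,1]>a)&(Q[:,1]<a+.012)];print(a,len(S),np.percentile(S[:,2],97) if len(S) else 0)
a=grab("scene");cv2.imwrite("pics/s5.png",cv2.resize(np.hstack([a["pixels"][140:205,222:322],grab("side")["pixels"][150:280,150:350][::2,::2]]),None,fx=4,fy=4,interpolation=cv2.INTER_CUBIC)[:,:,::-1])
g=grab("side");P=cloud(g);m=(P[:,:,2]>.055)&(P[:,:,2]<.095)&(P[:,:,1]<.08)&(P[:,:,1]>.0)&(abs(P[:,:,0]-.497)<.03);Q=P[m]
for y in np.arange(0,.08,.016):
    S=Q[(Q[:,1]>y)&(Q[:,1]<y+.016)];print("tail",y.round(3),len(S),np.percentile(S[:,2],96) if len(S) else 0)
```

```text
[0.50063074 0.11094703 0.11768695] [[0.0258, 0.9997, 0.0017], [0.9997, -0.0258, 0.0014], [0.0014, 0.0016, -1.0]] [-14.601321   -10.35169046  44.99323929] [-2.11530289  3.17067141  0.22011537]
((501.6562194824219, 148.53709411621094), (32.877708435058594, 39.83100128173828), 88.30338287353516)
0.12 1 0.06539687230057
0.132 919 0.08276247636831134
0.14400000000000002 2045 0.08299811874756462
0.15600000000000003 1517 0.0829085596974465
0.16800000000000004 0 0
tail 0.0 50 0.08063208899464848
tail 0.016 79 0.08201528787085473
tail 0.032 73 0.0818205123734949
tail 0.048 75 0.0815333335860471
tail 0.064 71 0.0814869733150136
```

View pics/w5.png

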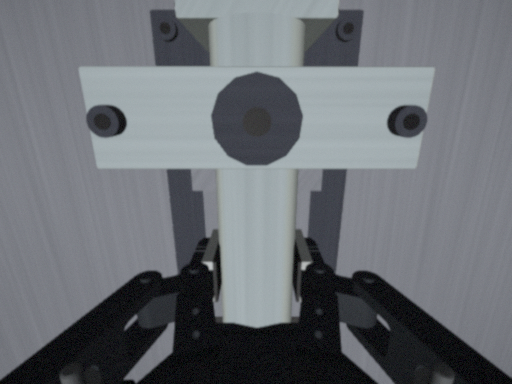

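The tube sits under the bridge with its end at the stop (258,18), parallel to the jig. The load centre works out near jig x = -12 mm, between the lands, so both lands are bearing. I'll even out the sideways load a little.

Converted, -0.001 m / 0.4 = -0.0025, 0.0003 m / 0.4 = 0.0008.

Emit:
advance --increments '[{"d": [0, -0.0025, 0]}, {"d": [0, -0.0025, 0]}, {"d": [0, 0, 0.0008]}, {}]'

```text
time_s: 11.23
eef_pos: [0.5003, 0.111, 0.1177]
tool_rot: [[0.026, 1.0, 0.006], [1.0, -0.026, 0.001], [0.002, 0.006, -1.0]]
wrist_force: [-5.2, -10.2, 36.4]
grip_width: 0.435
grip_force: 113.6
```

Emit:
advance --increments '[{}, {}, {}, {}, {}]'

```text
time_s: 11.65
eef_pos: [0.5003, 0.111, 0.1177]
tool_rot: [[0.026, 1.0, 0.006], [1.0, -0.026, 0.001], [0.002, 0.006, -1.0]]
wrist_force: [-4.6, -10.1, 36.5]
grip_width: 0.438
grip_force: 113.6
```

```bash
python3 -c "
from h import *
s=r.state();F=s['wrist_force'];M=s['moment'];print(F,M,'load y',(M[0]-.217*F[1])/F[2])"
```

```text
[ -4.63320194 -10.14916483  36.53497419] [-2.1360008   1.26195728  0.24328313] load y 0.0018165599275915623
```

Converted, 0.0007 m / 0.4 = 0.0018, -0.0003 m / 0.4 = -0.0008.

Emit:
advance --increments '[{"d": [0, -0.0008, 0.0018]}, {}, {}, {}, {}]'

```text
time_s: 12.07
eef_pos: [0.5003, 0.111, 0.1177]
tool_rot: [[0.026, 1.0, 0.006], [1.0, -0.026, 0.002], [0.002, 0.006, -1.0]]
wrist_force: [-6.9, -11.2, 45.7]
grip_width: 0.435
grip_force: 114.9
```

```bash
python3 -c "
from workcell import r, optics
print(r.state()['wrist_force'],r.finish_job())"
```

```text
the job is handed in; nothing more can be done
[ -6.93550705 -11.21485401  45.67913173] None
```

I've handed the job in at 12 s on the robot's clock: the seed tube is under the bridge with its end against the stop, level in the vee, and the gripper still holds it there, pressing down with about 46 N on both flanks.

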